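# Shut the photometer and start the reading touch-free

## Robot

A 6-joint arm with a two-finger parallel gripper is mounted at the origin on the work surface. World frame = base frame: x ahead of the robot, y to its left, z up, the work surface at z = 0. Lengths are in m, angles in rad, forces in N, time in s.
With the tool pointing down it reaches from about 0.35 to 0.775 m from the base axis. Payload 5.5 kg.
Tool frame: the origin (TCP) lies between the finger pads, 19 mm behind the fingertips; this is the grasp point; z points along the fingers, y is the line along which they close (so a half turn about z gives the same grasp; the last joint's range is limited). The gripper opens to 85 mm and grips with 20 to 120 N. Pads are 22 mm wide; open, the fingers measure 114 mm over their backs; the gripper's body (76 mm by 85 mm) begins 54 mm behind the grasp point. The pads swing forward as they close: fully open they stand 13 mm farther back than shut.
Start: joints at [-1.278, 0.313, 0.046, 1.304, 0, 1.431], TCP at [0.241, -0.522, 0.25] pointing down, gripper open.
Joint ranges: [-2.76, 2.76], [-0.86, 1.69], [-1.03, 1.26], [-2.2, 2.34], [-1.47, 1.5], [-3.14, 3.14]. Speed limits (rad/s): [2.57, 2.57, 3.14, 3.14, 3.14, 3.14].

## Interface

Orientations are given as a unit quaternion [w, x, y, z].
In Python, from workcell import env gives the robot as it stands.
- The arm moves only by the shell command python3 -m pendant 'ROWS' [FORCE]. ROWS is JSON, a list of rows, each an object with "travel": the shift along the tool's x, y, z scaled (see below), a list of three; "rot": the turn, a rotation vector about the tool's x, y, z scaled (see below), a list of three; "fingers": the opening, from -1 (shut) to 1 (fully open). In form: [{"travel": [dx, dy, dz], "rot": [wx, wy, wz], "fingers": fingers}, ...]. A call has 1 to 10 rows; each row is the pose to reach, as a shift and turn from the pose commanded when the call began, along the tool's axes at that moment; what a row does not reach only later rows make up. The controller multiplies each number of a shift by 0.12 m and each number of a turn by 60 degrees. A row lasts 1/10 s, in which the tool goes at most 50 mm and 8.59 degrees, less where a joint would pass 70% of its speed; a pose out of reach is approached as far as the arm can. A call with a number of a shift or a turn outside -1 to 1 is refused whole. A call with a gripper value outside its range is refused whole. The fingers move at their own pace and stop on an object; FORCE is the grip in N (left out, the last holds). Time passes only in rows, so rows that repeat a pose let the fingers close. It gives the time, the measured TCP pose, the force, the opening and the grip force at its end, in the units of the state.
- env.get_state(): the state, without advancing time (a new reading comes with each control period).
- env.read_camera(name): name is "scene" or "top"; returns (picture, depth): 480x640x3 uint8, blue, green, red; 480x640 float32, m along the optical axis (not along the pixel's ray), 0 where there is no reading.
- env.camera_model(name): a dict with "fovy" (degrees; the focal length in pixels is half the picture's height over the tangent of half this angle, whatever the lens; pixels are square), "cx", "cy" (the principal point, pixels), "rvec" (rotation vector, rad) and "tvec" (3), from world to camera coordinates, as OpenCV has them. Camera axes: x right, y down, z forward; pixel columns grow to the right and rows downward; lengths in m; the calibration is good to about 2 mm. A picture is of the moment at which its call begins. camera_model takes no time and is no camera call.
- env.hand_in(): hands the job in; it is judged then, once.
Trained networks look in the newest picture that a camera, given by its name, has taken for a name from the list of things; names that differ only in an ending like _2 or _b are one class to them, and where a whole thing is asked for, a point or a joint stands for the part that bears it (a point fixed in the world has none). Each returns a list of dicts, best first, with "conf" (0 to 1); they miss things now and then, are a little off and sometimes report something else, mostly with a low value. They report only what shows in the picture. A call takes as long as a camera call. They do not tell look-alikes from the thing itself.
- env.outline_of(camera, target): "mask" (480x640 bool, what is visible of it) and "xy" ([column, row] in pixels, amid what is visible of it).
The state is a dict: "clock": time; "joint_pos": joint angles; "qvel": joint speeds; "tau": joint torques, N m; "tcp_pos": TCP position; "orientation": TCP orientation; "wrist_force": force on the tool from outside, world axes, zero at the start; "ft_torque": the same for the moment, N m; "finger_gap": finger opening in m; "grip_force": force on a finger pad.
Only numpy, scipy, OpenCV 4.12 (cv2) and the standard library are available. Lean on these libraries where they do the work, as an engineer would, in place of code of your own. Each camera call takes 0.05 s, during which the arm holds its last target. There are 200 camera calls.

## Task

Push the open blue lid of the photometer fully shut with the fingertips, and only then start the reading: point down at the touch-free sensor with the blue window, holding the fingertips two or three centimetres above the middle of it for two seconds without touching it. Then draw the hand well clear of it. Pinch and lift nothing, do not raise the lid further, keep the fingertips away from the amber and green sensors and do not disturb the beaker or the pipette.

Things in the scene. Friction and masses are not known exactly. Their poses are not given: they have to be found in the camera images.
- photometer: white photometer fixed to the bench. Origin on the bench under the centre of its open chamber, a box 130 x 130 mm, 90 mm high, that the lid covers. A console 200 (x) by 110 mm (y), 80 mm high, with a screen, adjoins on the -y side (y -66 to -176 mm). x points from the shut lid's free edge to its hinge, z up; yaw within 0.3 rad.
- lid (a joint): angle of the blue lid, rad: 0 fully shut (level), positive raised; starts between 0.5 and 0.9. Lid 136 mm from hinge to free edge, 130 mm wide, 8 mm thick; hinge on the side away from the robot, free edge towards it. Hinge friction holds it at any angle; pressing its upper face downwards (2 to 4 N near the free edge) swings it down to a stop at 0.
- lid_hinge (a point): middle of the lid's hinge line, 68 mm along +x from the photometer's origin and 90 mm above the bench, level with the lid's underside when shut; the hinge line runs along the photometer's y axis
- lid_edge (a point): middle of the lid's free edge, on its upper face (98 mm above the bench when the lid is shut); moves with the lid
- blue_sensor: the start sensor. touch-free switch: a loose white plastic puck, 68 mm across at the foot and 28 mm high (0.25 kg, standing on the bench), with a round blue window 49 mm across on its top and a small black dot in the middle. Origin at the centre of its underside, z up. The three pucks stand in any order to the left of the photometer, centres at least 100 mm apart.
- blue_sensor_window (a point): centre of the blue window on top of that puck, 29 mm above the bench; its z axis points up
- amber_sensor: not to be used. touch-free switch: a loose white plastic puck, 68 mm across at the foot and 28 mm high (0.25 kg, standing on the bench), with a round amber window 49 mm across on its top and a small black dot in the middle. Origin at the centre of its underside, z up. The three pucks stand in any order to the left of the photometer, centres at least 100 mm apart.
- amber_sensor_window (a point): centre of the amber window on top of that puck, 29 mm above the bench; its z axis points up
- green_sensor: not to be used. touch-free switch: a loose white plastic puck, 68 mm across at the foot and 28 mm high (0.25 kg, standing on the bench), with a round green window 49 mm across on its top and a small black dot in the middle. Origin at the centre of its underside, z up. The three pucks stand in any order to the left of the photometer, centres at least 100 mm apart.
- green_sensor_window (a point): centre of the green window on top of that puck, 29 mm above the bench; its z axis points up
- beaker: small loose empty glass beaker, 60 mm across the rim and 75 mm high, standing beyond the sensors on the left; origin at the centre of its underside
- pipette: loose white and blue micropipette lying on the bench between the robot and the sensors, 260 mm long (130 mm either side of its origin), 42 mm wide and 26 mm high; origin on its underside, x axis along it towards the thin tip
There are look-alikes about, which are no part of the job. Leave any red look-alike of the blue_sensor alone.

How it is judged:
By the outcome, as a careful person would: the job done as asked, in the order asked, and still so for the second after the job is handed in, with the robot touching nothing.
It also fails if it takes over 48 s, if anything falls off the work surface, if the arm or the gripper's body presses on something with over 40 N, if the wrist force passes 120 N, or if a joint passes its speed limit or range.

## Working session

There is one attempt and no reset: what is moved stays moved. The work goes in short steps, Python scripts to look and compute and a shell command to move; the robot and the scene stay as the last step left them, time stands still between calls to the robot, and variables do not carry over. Pictures are saved under pics/ and viewed, at most 10 in all, crops included, and the job is handed in when it is done.

```bash
mkdir -p pics
cat > h.py <<'E'
import numpy as np, cv2
from workcell import env
def cam(n):
    m=env.camera_model(n); R=cv2.Rodrigues(np.array(m["rvec"],float))[0]; t=np.array(m["tvec"],float).ravel()
    return 240/np.tan(np.radians(m["fovy"])/2),m["cx"],m["cy"],R,t
def cloud(n,d):
    f,cx,cy,R,t=cam(n); v,u=np.mgrid[:480,:640]
    P=np.stack([(u-cx)/f*d,(v-cy)/f*d,d],-1)
    return (P-t)@R   # world
E
python3 - <<'E'
from h import *
for n in("scene","top"):
    im,d=env.read_camera(n); cv2.imwrite(f"pics/{n}0.png",im); W=cloud(n,d); np.savez(f"{n}0.npz",im=im,d=d,W=W)
    for k in("blue_sensor","amber_sensor","green_sensor","lid","photometer","beaker","pipette"):
        for r in env.outline_of(n,k)[:3]:
            m=r["mask"]&(d>0); p=W[m]
            print(n,k,round(r["conf"],2),np.round(r["xy"]),m.sum(),np.round(np.median(p,0),3) if len(p) else '',np.round(np.percentile(p,2,axis=0),3) if len(p) else '',np.round(np.percentile(p,98,axis=0),3) if len(p) else '')
s=env.get_state();print(s["clock"],s["tcp_pos"],s["orientation"],s["finger_gap"])
print({n:env.camera_model(n) for n in("scene","top")})
E
```

```text
scene blue_sensor 0.96 [343. 227.] 734 [0.46  0.298 0.022] [ 0.427  0.282 -0.001] [0.486 0.335 0.029]
scene blue_sensor 0.88 [370. 208.] 640 [0.479 0.405 0.022] [ 0.445  0.389 -0.001] [0.507 0.445 0.029]
scene blue_sensor 0.87 [290. 195.] 560 [0.301 0.381 0.021] [ 0.267  0.364 -0.001] [0.325 0.418 0.029]
scene amber_sensor 0.91 [363. 298.] 1144 [0.59  0.133 0.025] [0.558 0.116 0.001] [0.617 0.17  0.029]
scene green_sensor 0.88 [318. 261.] 736 [0.478 0.171 0.026] [0.442 0.151 0.001] [0.499 0.2   0.029]
scene green_sensor 0.42 [426. 229.] 1235 [0.626 0.331 0.051] [0.598 0.32  0.001] [0.65  0.377 0.074]
scene lid 0.84 [300. 316.] 8005 [ 0.585 -0.071  0.146] [ 0.532 -0.128  0.098] [0.64  0.003 0.188]
scene photometer 0.84 [282. 403.] 28762 [ 0.585 -0.144  0.081] [ 0.501 -0.251  0.007] [ 0.687 -0.008  0.185]
scene photometer 0.42 [343. 227.] 682 [0.46  0.298 0.023] [0.431 0.282 0.002] [0.486 0.335 0.029]
scene beaker 0.88 [428. 226.] 1203 [0.626 0.331 0.051] [0.598 0.32  0.002] [0.65  0.377 0.074]
scene beaker 0.3 [283. 401.] 28694 [ 0.584 -0.144  0.081] [ 0.501 -0.251  0.008] [ 0.687 -0.
[... 916 characters left out ...]
0.59 [226. 154.] 966 [0.631 0.355 0.039] [0.596 0.322 0.001] [0.65  0.375 0.076]
top pipette 0.88 [296. 303.] 1587 [0.352 0.218 0.024] [ 0.329  0.134 -0.   ] [0.368 0.368 0.028]
0.8 [ 0.24117952 -0.52202488  0.25002987] [6.24619437e-05 9.76673863e-01 2.14728111e-01 1.88490935e-05] 0.08562360108896762
{'scene': {'fovy': 55.10792670677377, 'cx': 319.73499553244574, 'cy': 242.33073860090963, 'rvec': array([ 2.13069893,  0.52413909, -0.27715471]), 'tvec': array([-0.50569959,  0.01880056,  0.90586567])}, 'top': {'fovy': 55.581201464679125, 'cx': 315.37046958132987, 'cy': 235.056143180141, 'rvec': array([ 2.18344961, -2.16564242,  0.05690309]), 'tvec': array([0.1787495 , 0.47998048, 0.8513681 ])}}
```

View pics/top0.png

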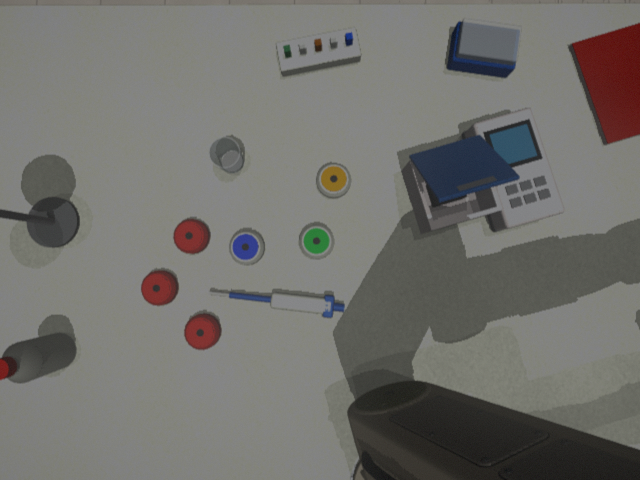

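View pics/scene0.png

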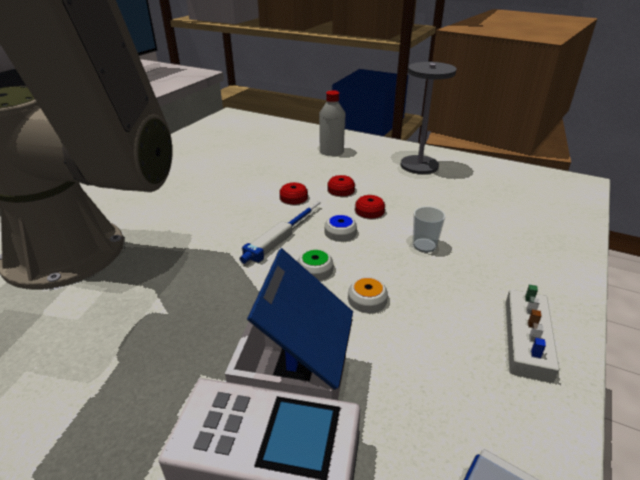

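The top picture shows the blue puck at (246,247), amber at (334,180), green at (316,240) and three red look-alikes on the left. The raised lid is at about (463,168), with its free edge towards the robot. The scene picture agrees. Next I measure the lid plane, the yaw and the window centre.

Run:
```python
from h import *
for n in("top","scene"):
    z=np.load(n+"0.npz"); W,d,im=z["W"],z["d"],z["im"]
    hsv=cv2.cvtColor(im,cv2.COLOR_BGR2HSV)
    bl=(hsv[...,0]>100)&(hsv[...,0]<130)&(hsv[...,1]>120)&(d>0)
    w=bl&(np.abs(W[...,2]-.029)<.008)&(np.hypot(W[...,0]-.454,W[...,1]-.313)<.04)
    p=W[w]; (c,r)=cv2.minEnclosingCircle(p[:,:2].astype(np.float32)); print(n,"window",p.mean(0).round(4),np.round(c,4),r,w.sum())
    r=max(env.outline_of(n,"lid"),key=lambda r:r["conf"])
    m=cv2.erode((r["mask"]&bl).astype(np.uint8),np.ones((5,5)))>0
    p=W[m&(W[...,2]>.09)]
    for _ in range(5):
        c=p.mean(0); nv=np.linalg.svd(p-c,full_matrices=False)[2][2]; nv*=np.sign(nv[2]); e=(p-c)@nv
        p=p[np.abs(e)<max(.002,2*e.std())]
    ang=np.arccos(nv[2]); yaw=np.arctan2(-nv[1],-nv[0])
    # full mask: lid-plane coords
    q=W[r["mask"]&(d>0)]; q=q[np.abs((q-c)@nv)<.006]
    a=np.cross([0,0,1],nv); a/=np.linalg.norm(a); b=np.cross(nv,a); 
    print(n,"lid n",nv.round(3),"ang",ang,"yaw",yaw,np.degrees(yaw),"std",e.std(),len(p))
    rect=cv2.minAreaRect(np.stack([(q-c)@a,(q-c)@b],-1).astype(np.float32)); print(rect)
    for x in cv2.boxPoints(rect): print((c+x[0]*a+x[1]*b).round(4))
    # top of console, base box
    t=W[(np.abs(W[...,2]-.08)<.004)&(W[...,1]<-.05)&(W[...,1]>-.33)&(W[...,0]>.4)&(W[...,0]<.75)]
    rc=cv2.minAreaRect(t[:,:2].astype(np.float32)); print("console",rc)
```

```text
top window [0.455  0.3159 0.0286] [0.4554 0.3159] 0.023830194026231766 438<stdin>:12: RuntimeWarning: Mean of empty slice.
  ret = um.true_divide(
Traceback (most recent call last):
IndexError: index 2 is out of bounds for axis 0 with size 0
```

Run:
```python
from h import *
for n in("top","scene"):
    z=np.load(n+"0.npz"); W,d,im=z["W"],z["d"],z["im"]
    hsv=cv2.cvtColor(im,cv2.COLOR_BGR2HSV)
    bl=(hsv[...,0]>100)&(hsv[...,0]<130)&(hsv[...,1]>90)&(d>0)
    w=bl&(np.abs(W[...,2]-.029)<.008)&(np.hypot(W[...,0]-.454,W[...,1]-.313)<.04)
    p=W[w]; (c,r)=cv2.minEnclosingCircle(p[:,:2].astype(np.float32)); print(n,"window",p.mean(0).round(4),np.round(c,4),r,w.sum())
    reg=(d>0)&(W[...,2]>.09)&(W[...,2]<.24)&(W[...,0]>.45)&(W[...,0]<.75)&(W[...,1]>-.2)&(W[...,1]<.05)
    p=W[cv2.erode((reg&bl).astype(np.uint8),np.ones((5,5)))>0]
    for _ in range(6):
        c=p.mean(0); nv=np.linalg.svd(p-c,full_matrices=False)[2][2]; nv*=np.sign(nv[2]); e=(p-c)@nv
        p=p[np.abs(e)<max(.002,2*e.std())]
    print(n,"lid n",nv.round(3),"ang",np.arccos(nv[2]),"yaw",np.arctan2(-nv[1],-nv[0]),"std",e.std(),len(p))
    q=W[reg]; q=q[np.abs((q-c)@nv)<.005]
    a=np.cross([0,0,1],nv); a/=np.linalg.norm(a); b=np.cross(nv,a)
    rect=cv2.minAreaRect(np.stack([(q-c)@a,(q-c)@b],-1).astype(np.float32)); print(rect)
    for x in cv2.boxPoints(rect): print((c+x[0]*a+x[1]*b).round(4))
    t=W[(np.abs(W[...,2]-.08)<.004)&(W[...,1]<-.05)&(W[...,1]>-.33)&(W[...,0]>.4)&(W[...,0]<.75)]
    print("console",cv2.minAreaRect(t[:,:2].astype(np.float32)))
```

```text
top window [0.455  0.3157 0.0286] [0.4554 0.3158] 0.024469658732414246 475
top lid n [0.668 0.2   0.717] ang 0.7713154444166723 yaw -2.8502580486411127 std 0.0007546294059569468 2756
((-0.0001910477876663208, 0.0004898086190223694), (0.13852384686470032, 0.1311415731906891), 89.71785736083984)
[ 0.6532 -0.1067  0.096 ]
[0.616  0.0191 0.0956]
[ 0.5207 -0.0088  0.1921]
[ 0.5579 -0.1345  0.1926]
console ((0.5853672027587891, -0.13593271374702454), (0.19882778823375702, 0.20217329263687134), 16.25796127319336)
scene window [0.4532 0.3162 0.0275] [0.453  0.3172] 0.027425415813922882 235
scene lid n [0.669 0.199 0.716] ang 0.7728507249951841 yaw -2.851825700926961 std 0.000607717623270337 5674
((0.010226473212242126, -0.0005344972014427185), (0.13960441946983337, 0.13266585767269135), 89.9102554321289)
[ 0.6538 -0.1068  0.0929]
[0.6161 0.0203 0.0928]
[ 0.5202 -0.008   0.1903]
[ 0.558  -0.1352  0.1904]
console ((0.5847407579421997, -0.13603872060775757), (0.19760777056217194, 0.20330925285816193), 16.0369930267334)
```

```bash
python3 -m pendant '[{"travel":[0.35,-0.2,-0.04],"rot":[0,0,0],"fingers":-1},{"travel":[0.7,-0.4,-0.04],"rot":[0,0,0],"fingers":-1},{"travel":[1,-0.58,-0.04],"rot":[0,0,0],"fingers":-1},{"travel":[1,-0.58,-0.04],"rot":[0,0,0],"fingers":-1}]'
python3 -m pendant '[{"travel":[0.35,-0.2,-0.04],"rot":[0,0,0],"fingers":-1},{"travel":[0.7,-0.4,-0.04],"rot":[0,0,0],"fingers":-1},{"travel":[1,-0.58,-0.04],"rot":[0,0,0],"fingers":-1},{"travel":[1,-0.58,-0.04],"rot":[0,0,0],"fingers":-1}]'
python3 -m pendant '[{"travel":[0.35,-0.2,-0.04],"rot":[0,0,0],"fingers":-1},{"travel":[0.7,-0.4,-0.04],"rot":[0,0,0],"fingers":-1},{"travel":[1,-0.58,-0.04],"rot":[0,0,0],"fingers":-1},{"travel":[1,-0.58,-0.04],"rot":[0,0,0],"fingers":-1}]'
python3 -m pendant '[{"travel":[0.35,-0.2,-0.04],"rot":[0,0,0],"fingers":-1},{"travel":[0.7,-0.4,-0.04],"rot":[0,0,0],"fingers":-1},{"travel":[1,-0.58,-0.04],"rot":[0,0,0],"fingers":-1},{"travel":[1,-0.58,-0.04],"rot":[0,0,0],"fingers":-1},{"travel":[1,-0.58,-0.04],"rot":[0,0,0],"fingers":-1}]'
```

```text
clock: 1.25
tcp_pos: [0.3229, -0.4045, 0.2553]
orientation: [-0.001, 0.976, 0.217, 0.0]
wrist_force: [0.4, -0.8, 0.1]
finger_gap: 0.0281
grip_force: 0.0
clock: 1.65
tcp_pos: [0.4024, -0.2918, 0.2599]
orientation: [-0.0, 0.976, 0.217, 0.0]
wrist_force: [0.1, -1.1, -0.1]
finger_gap: -0.0003
grip_force: 0.0
clock: 2.05
tcp_pos: [0.4824, -0.179, 0.2644]
orientation: [-0.0, 0.976, 0.217, 0.001]
wrist_force: [-0.5, -0.2, 0.5]
finger_gap: 0.0001
grip_force: 0.0
clock: 2.55
tcp_pos: [0.5604, -0.0685, 0.2688]
orientation: [0.0, 0.977, 0.215, -0.0]
wrist_force: [-0.1, 0.1, 0.4]
finger_gap: -0.0
grip_force: 0.0
```

```bash
python3 -m pendant '[{"travel":[0,0,0.3],"rot":[0,0,0],"fingers":-1},{"travel":[0,0,0.5],"rot":[0,0,0],"fingers":-1},{"travel":[0,0,0.55],"rot":[0,0,0],"fingers":-1},{"travel":[-0.02,0,0.6],"rot":[0,0,0],"fingers":-1},{"travel":[-0.04,0,0.65],"rot":[0,0,0],"fingers":-1},{"travel":[-0.06,-0.01,0.7],"rot":[0,0,0],"fingers":-1},{"travel":[-0.08,-0.01,0.75],"rot":[0,0,0],"fingers":-1},{"travel":[-0.1,-0.01,0.8],"rot":[0,0,0],"fingers":-1}]'
python3 - <<'E'
from h import *
im,d=env.read_camera("scene"); cv2.imwrite("pics/s1.png",im[200:480,120:480])
print(env.get_state()["wrist_force"])
E
```

```text
clock: 3.35
tcp_pos: [0.5488, -0.0721, 0.1733]
orientation: [0.0, 0.977, 0.215, 0.0]
wrist_force: [0.5, -0.2, 1.6]
finger_gap: -0.0
grip_force: 0.5
[-1.17240998  0.22337475  0.40864493]
```

View pics/s1.png

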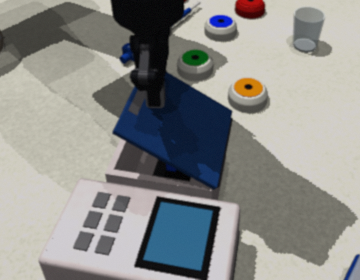

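The crop shows the shut fingertips at about (155,100), on the lid's upper face near its free edge. I keep pressing down and back.

```bash
python3 -m pendant '[{"travel":[-0.03,0,0.06],"rot":[0,0,0],"fingers":-1},{"travel":[-0.06,-0.01,0.12],"rot":[0,0,0],"fingers":-1},{"travel":[-0.09,-0.01,0.18],"rot":[0,0,0],"fingers":-1},{"travel":[-0.11,-0.01,0.24],"rot":[0,0,0],"fingers":-1},{"travel":[-0.13,-0.02,0.3],"rot":[0,0,0],"fingers":-1},{"travel":[-0.15,-0.02,0.35],"rot":[0,0,0],"fingers":-1},{"travel":[-0.17,-0.02,0.38],"rot":[0,0,0],"fingers":-1},{"travel":[-0.17,-0.02,0.4],"rot":[0,0,0],"fingers":-1}]'
python3 - <<'E'
from h import *
im,d=env.read_camera("scene"); print(env.get_state()["wrist_force"],env.get_state()["tcp_pos"])
W=cloud("scene",d);hsv=cv2.cvtColor(im,cv2.COLOR_BGR2HSV)
bl=(hsv[...,0]>100)&(hsv[...,0]<130)&(hsv[...,1]>90)&(d>0)&(W[...,2]>.086)&(W[...,2]<.2)&(W[...,0]>.45)&(W[...,0]<.75)&(abs(W[...,1]+.07)<.12)
p=W[cv2.erode(bl.astype(np.uint8),np.ones((5,5)))>0]
for _ in range(6):
    c=p.mean(0); n=np.linalg.svd(p-c,full_matrices=False)[2][2]; n*=np.sign(n[2]); e=(p-c)@n; p=p[abs(e)<max(.002,2*e.std())]
print(n,np.arccos(n[2]),c,len(p))
E
```

```text
clock: 4.2
tcp_pos: [0.5286, -0.0784, 0.1247]
orientation: [-0.0, 0.977, 0.215, -0.0]
wrist_force: [-0.2, -0.3, 0.9]
finger_gap: 0.0001
grip_force: 0.4
[ 0.72529611  0.79684865 -0.31102669] [ 0.52864489 -0.07833245  0.12449344]
[0.06273875 0.01879815 0.99785293] 0.06554135396580585 [ 0.5772239  -0.07208428  0.10098216] 5783
```

Lid at 0.066 rad. Now onto the stop in small steps.

```bash
python3 -m pendant '[{"travel":[0,0,0.02],"rot":[0,0,0],"fingers":-1},{"travel":[0,0,0.04],"rot":[0,0,0],"fingers":-1},{"travel":[0,0,0.06],"rot":[0,0,0],"fingers":-1},{"travel":[0,0,0.07],"rot":[0,0,0],"fingers":-1},{"travel":[0,0,0.07],"rot":[0,0,0],"fingers":-1}]'
cat > lid.py <<'E'
from h import *
im,d=env.read_camera("scene"); print(env.get_state()["wrist_force"],env.get_state()["tcp_pos"])
W=cloud("scene",d);hsv=cv2.cvtColor(im,cv2.COLOR_BGR2HSV)
bl=(hsv[...,0]>100)&(hsv[...,0]<130)&(hsv[...,1]>90)&(d>0)&(W[...,2]>.086)&(W[...,2]<.2)&(W[...,0]>.45)&(W[...,0]<.75)&(abs(W[...,1]+.07)<.12)
p=W[cv2.erode(bl.astype(np.uint8),np.ones((5,5)))>0]
for _ in range(6):
    c=p.mean(0); n=np.linalg.svd(p-c,full_matrices=False)[2][2]; n*=np.sign(n[2]); e=(p-c)@n; p=p[abs(e)<max(.002,2*e.std())]
print(n,np.arccos(n[2]),c,len(p))
E
python3 lid.py
```

```text
clock: 4.75
tcp_pos: [0.5293, -0.0784, 0.1172]
orientation: [0.0, 0.977, 0.215, 0.0]
wrist_force: [-1.5, 0.4, 3.8]
finger_gap: 0.0003
grip_force: 2.1
[-2.13116338 -0.39798631  4.57816213] [ 0.52929775 -0.07837342  0.11720887]
[-1.46258928e-03 -3.10828915e-04  9.99998882e-01] 0.0014952537210829674 [ 0.57659262 -0.0731622   0.09724369] 5724
```

```bash
python3 -m pendant '[{"travel":[0,0,0.01],"rot":[0,0,0],"fingers":-1},{"travel":[0,0,0.02],"rot":[0,0,0],"fingers":-1},{"travel":[0,0,0.02],"rot":[0,0,0],"fingers":-1}]'; python3 lid.py
```

```text
clock: 5.1
tcp_pos: [0.5293, -0.0784, 0.1169]
orientation: [0.001, 0.977, 0.215, 0.001]
wrist_force: [-7.2, 1.3, 19.3]
finger_gap: -0.0001
grip_force: 9.9
[-6.2902672   1.44439562 19.45723443] [ 0.52930889 -0.07842153  0.11692393]
[-2.21946752e-03 -2.93985374e-04  9.99997494e-01] 0.0022388550329957217 [ 0.57686792 -0.07327163  0.09717093] 5607
```

```bash
python3 -m pendant '[{"travel":[0,0,-0.1],"rot":[0,0,0],"fingers":-1},{"travel":[0,0,-0.4],"rot":[0,0,0],"fingers":-1},{"travel":[0,0,-0.7],"rot":[0,0,0],"fingers":-1},{"travel":[0,0,-1],"rot":[0,0,0],"fingers":-1}]'; python3 lid.py
python3 -m pendant '[{"travel":[0,0,-0.3],"rot":[0,0,0],"fingers":-1},{"travel":[0.1,-0.3,-0.6],"rot":[0,0,0],"fingers":-1},{"travel":[0.2,-0.65,-0.6],"rot":[0,0,0],"fingers":-1},{"travel":[0.25,-1,-0.6],"rot":[0,0,0],"fingers":-1},{"travel":[0.25,-1,-0.6],"rot":[0,0,0],"fingers":-1}]'
python3 -m pendant '[{"travel":[0.05,-0.2,0],"rot":[0,0,-0.14],"fingers":-1},{"travel":[0.1,-0.4,0],"rot":[0,0,-0.28],"fingers":-1},{"travel":[0.15,-0.6,0],"rot":[0,0,-0.42],"fingers":-1},{"travel":[0.2,-0.8,0],"rot":[0,0,-0.56],"fingers":-1},{"travel":[0.25,-1,0],"rot":[0,0,-0.67],"fingers":-1},{"travel":[0.25,-1,0],"rot":[0,0,-0.67],"fingers":-1}]'
cat > go.py <<'E'
from h import *
from scipy.spatial.transform import Rotation as R
s=env.get_state(); w,x,y,z=s["orientation"]
print("units",(R.from_quat([x,y,z,w]).inv().apply(np.array([.4548,.3158,.073])-s["tcp_pos"])/.12).round(3),s["tcp_pos"],s["clock"])
E
python3 go.py
```

```text
clock: 5.55
tcp_pos: [0.5291, -0.0782, 0.2355]
orientation: [-0.0, 0.977, 0.215, -0.0]
wrist_force: [1.9, 0.2, -0.4]
finger_gap: 0.0003
grip_force: 0.0
[ 2.14885161 -0.97589717  4.06524067] [ 0.5317509  -0.07893126  0.24207705]
[-1.06445354e-03 -2.07619342e-04  9.99999412e-01] 0.001084512608921881 [ 0.57083358 -0.07135475  0.09724152] 6291
clock: 6.1
tcp_pos: [0.5049, 0.0471, 0.307]
orientation: [-0.001, 0.976, 0.217, 0.0]
wrist_force: [-0.4, -0.9, -0.1]
finger_gap: 0.0003
grip_force: 0.0
clock: 6.7
tcp_pos: [0.4828, 0.1665, 0.3061]
orientation: [-0.0, 0.842, 0.539, 0.0]
wrist_force: [0.6, -0.2, -0.2]
finger_gap: 0.0002
grip_force: 0.0
units [ 1.032 -0.732  1.943] [0.48276274 0.16647553 0.30607075] 6.7
```

```bash
python3 -m pendant '[{"travel":[0.35,-0.25,0],"rot":[0,0,0],"fingers":-1},{"travel":[0.7,-0.5,0],"rot":[0,0,0],"fingers":-1},{"travel":[1,-0.73,0],"rot":[0,0,0],"fingers":-1},{"travel":[1,-0.73,0],"rot":[0,0,0],"fingers":-1},{"travel":[1,-0.73,0],"rot":[0,0,0],"fingers":-1}]'; python3 go.py; python3 lid.py
python3 - <<'E'
from h import *
im,d=env.read_camera("scene"); cv2.imwrite("pics/s2.png",im); W=cloud("scene",d)
for r in env.outline_of("scene","blue_sensor")[:4]:
    p=W[r["mask"]&(d>0)]; print(round(r["conf"],2),r["xy"],np.median(p,0).round(3))
E
```

```text
clock: 7.2
tcp_pos: [0.4544, 0.3108, 0.3058]
orientation: [0.0, 0.843, 0.538, -0.0]
wrist_force: [-0.4, -0.6, -0.3]
finger_gap: 0.0003
grip_force: 0.0
units [ 0.042 -0.015  1.94 ] [0.45444048 0.31077069 0.30576958] 7.2
[-0.75073771 -0.34408162 -0.33838088] [0.4547213  0.30989419 0.30591831]
[-5.37097060e-04  5.14143627e-04  9.99999724e-01] 0.0007435166598157071 [ 0.57212581 -0.07143448  0.09724702] 6305
0.95 [289.7, 194.2] [0.301 0.381 0.021]
0.93 [340.5, 185.9] [0.382 0.465 0.021]
0.83 [341.8, 228.7] [0.46  0.298 0.023]
0.68 [366.8, 207.1] [0.479 0.405 0.022]
```

View pics/s2.png

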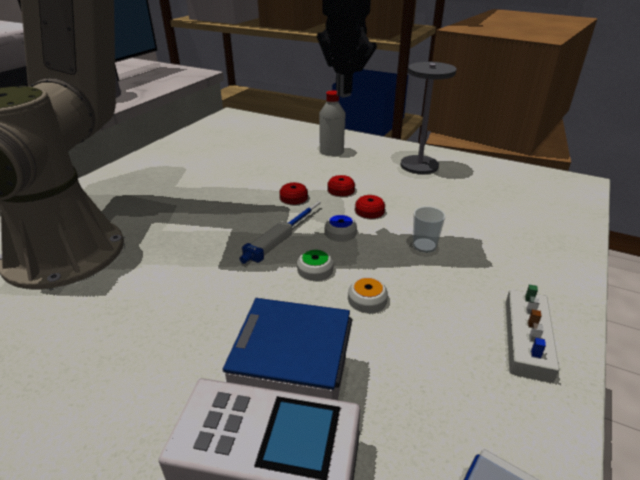

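The lid is flat shut at (290,340) and the blue puck at (341,227) hasn't moved. The hand is above it, so I descend in two calls.

```bash
python3 -m pendant '[{"travel":[0.04,-0.02,0.35],"rot":[0,0,0],"fingers":-1},{"travel":[0.04,-0.02,0.7],"rot":[0,0,0],"fingers":-1},{"travel":[0.04,-0.02,1],"rot":[0,0,0],"fingers":-1},{"travel":[0.04,-0.02,1],"rot":[0,0,0],"fingers":-1},{"travel":[0.04,-0.02,1],"rot":[0,0,0],"fingers":-1}]'; python3 go.py
```

```text
clock: 7.85
tcp_pos: [0.4546, 0.3146, 0.1869]
orientation: [0.0, 0.844, 0.536, -0.0]
wrist_force: [-0.2, -0.1, 0.7]
finger_gap: 0.0001
grip_force: 0.0
units [ 0.01  -0.002  0.949] [0.45461279 0.31461637 0.18687153] 7.85
```

```bash
python3 -m pendant '[{"travel":[0.01,0,0.3],"rot":[0,0,0],"fingers":-1},{"travel":[0.01,0,0.55],"rot":[0,0,0],"fingers":-1},{"travel":[0.01,0,0.75],"rot":[0,0,0],"fingers":-1},{"travel":[0.01,0,0.88],"rot":[0,0,0],"fingers":-1},{"travel":[0.01,0,0.95],"rot":[0,0,0],"fingers":-1},{"travel":[0.01,0,0.95],"rot":[0,0,0],"fingers":-1}]'; python3 go.py
python3 - <<'E'
from h import *
im,d=env.read_camera("scene"); cv2.imwrite("pics/s3.png",cv2.resize(im[120:320,220:480],None,fx=3,fy=3))
E
```

```text
clock: 8.45
tcp_pos: [0.4559, 0.3171, 0.0734]
orientation: [0.0, 0.844, 0.537, 0.001]
wrist_force: [-0.2, -1.2, 0.0]
finger_gap: -0.0001
grip_force: 0.0
units [-0.013 -0.004  0.003] [0.45585638 0.31705229 0.07341583] 8.45
```

View pics/s3.png

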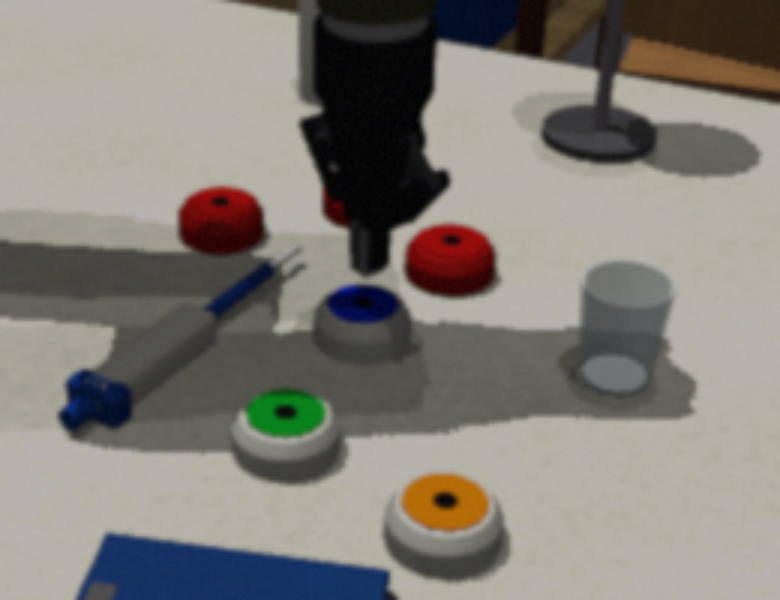

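The fingertips (367,270) hover just above the blue window (362,303), centred and not touching. I hold there for about 2.5 s.

```bash
H='' ; python3 -m pendant '[{"travel":[-0.01,0,0],"rot":[0,0,0],"fingers":-1},{"travel":[-0.01,0,0],"rot":[0,0,0],"fingers":-1},{"travel":[-0.01,0,0],"rot":[0,0,0],"fingers":-1},{"travel":[-0.01,0,0],"rot":[0,0,0],"fingers":-1},{"travel":[-0.01,0,0],"rot":[0,0,0],"fingers":-1},{"travel":[-0.01,0,0],"rot":[0,0,0],"fingers":-1},{"travel":[-0.01,0,0],"rot":[0,0,0],"fingers":-1},{"travel":[-0.01,0,0],"rot":[0,0,0],"fingers":-1},{"travel":[-0.01,0,0],"rot":[0,0,0],"fingers":-1},{"travel":[-0.01,0,0],"rot":[0,0,0],"fingers":-1}]'
python3 -m pendant '[{"travel":[0,0,0],"rot":[0,0,0],"fingers":-1},{"travel":[0,0,0],"rot":[0,0,0],"fingers":-1},{"travel":[0,0,0],"rot":[0,0,0],"fingers":-1},{"travel":[0,0,0],"rot":[0,0,0],"fingers":-1},{"travel":[0,0,0],"rot":[0,0,0],"fingers":-1},{"travel":[0,0,0],"rot":[0,0,0],"fingers":-1},{"travel":[0,0,0],"rot":[0,0,0],"fingers":-1},{"travel":[0,0,0],"rot":[0,0,0],"fingers":-1},{"travel":[0,0,0],"rot":[0,0,0],"fingers":-1},{"travel":[0,0,0],"rot":[0,0,0],"fingers":-1}]'
python3 -m pendant '[{"travel":[0,0,0],"rot":[0,0,0],"fingers":-1},{"travel":[0,0,0],"rot":[0,0,0],"fingers":-1},{"travel":[0,0,0],"rot":[0,0,0],"fingers":-1},{"travel":[0,0,0],"rot":[0,0,0],"fingers":-1},{"travel":[0,0,0],"rot":[0,0,0],"fingers":-1}]'
python3 -m pendant '[{"travel":[0,0,-0.3],"rot":[0,0,0],"fingers":-1},{"travel":[0,0,-0.65],"rot":[0,0,0],"fingers":-1},{"travel":[0,0,-1],"rot":[0,0,0],"fingers":-1},{"travel":[0,0,-1],"rot":[0,0,0],"fingers":-1}]'
python3 -m pendant '[{"travel":[0,0,-0.3],"rot":[0,0,0],"fingers":-1},{"travel":[0,0,-0.65],"rot":[0,0,0],"fingers":-1},{"travel":[0,0,-1],"rot":[0,0,0],"fingers":-1},{"travel":[0,0,-1],"rot":[0,0,0],"fingers":-1},{"travel":[0,0,-1],"rot":[0,0,0],"fingers":-1}]'
python3 lid.py
python3 - <<'E'
from h import *
im,d=env.read_camera("scene"); cv2.imwrite("pics/s4.png",im)
E
```

```text
clock: 9.5
tcp_pos: [0.4542, 0.3159, 0.0723]
orientation: [0.0, 0.843, 0.537, -0.0]
wrist_force: [0.4, 0.1, -0.4]
finger_gap: -0.0003
grip_force: 0.0
clock: 10.5
tcp_pos: [0.4542, 0.3159, 0.0723]
orientation: [0.0, 0.843, 0.537, -0.0]
wrist_force: [-0.7, 0.4, 0.4]
finger_gap: -0.0001
grip_force: 0.0
clock: 11.0
tcp_pos: [0.4542, 0.3159, 0.0724]
orientation: [0.0, 0.843, 0.537, -0.0]
wrist_force: [0.1, -0.4, 0.5]
finger_gap: 0.0003
grip_force: 0.0
clock: 11.4
tcp_pos: [0.4573, 0.3175, 0.1987]
orientation: [0.001, 0.843, 0.537, 0.005]
wrist_force: [0.8, 0.7, 0.5]
finger_gap: 0.0001
grip_force: 0.0
clock: 11.9
tcp_pos: [0.4548, 0.3161, 0.3129]
orientation: [0.0, 0.843, 0.537, 0.001]
wrist_force: [-0.4, -0.3, -1.2]
finger_gap: 0.0001
grip_force: 0.0
[-0.5122205   0.07147994 -0.88800404] [0.45409208 0.31582403 0.31149405]
[-9.71627196e-04  3.94459191e-04  9.99999450e-01] 0.0010486457285772432 [ 0.56937327 -0.07090403  0.09724382] 6225
```

View pics/s4.png

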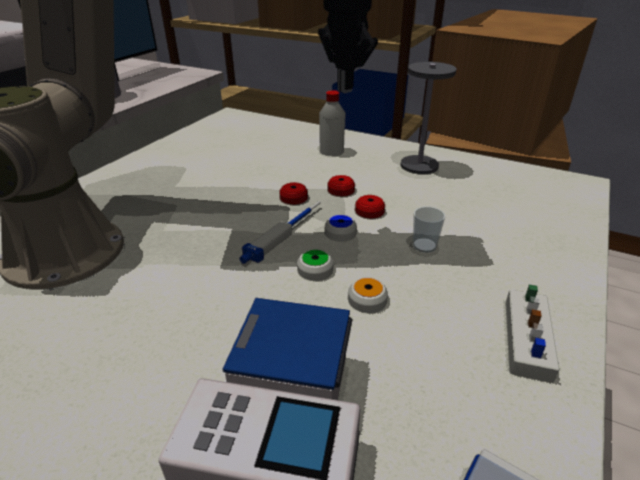

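The picture shows the lid shut at (290,340), the pucks, pipette and beaker where they were, and the hand about 26 cm above the blue puck. I'm handing in.

```bash
python3 -c "
from workcell import env
print(env.hand_in())"
```

```text
the job is handed in; nothing more can be done
None
```

The lid is fully shut (measured within 0.002 rad of level), the fingertips then hovered about 24 mm above the blue window for 2.5 s without touching it, the hand was drawn about 26 cm clear, and the job is handed in; no verdict was returned.

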